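# Draw the lint screen and hold it over the tub

## Robot

A 6-joint arm with a two-finger parallel gripper is mounted at the origin on the work surface. World frame = base frame: x ahead of the robot, y to its left, z up, the work surface at z = 0. Lengths are in m, angles in rad, forces in N, time in s.
With the tool pointing down it reaches from about 0.35 to 0.775 m from the base axis. Payload 7.3 kg.
Tool frame: the origin (TCP) lies between the finger pads; the fingertips stand bot.tips_ahead ahead of it and the grasp point (between the pads) lies 6 mm ahead of it (bot.tips_ahead is the distance from the TCP to the fingertips, in m); z points along the fingers, y is the line along which they close (so a half turn about z gives the same grasp; the last joint's range is limited). The gripper opens to 92 mm and grips with 3 to 60 N. Pads are 19 mm wide; open, the fingers measure 130 mm over their backs; the gripper's body (75 mm by 190 mm) begins 47 mm behind the grasp point.
Start: joints at [-1.432, 0.342, 1.524, -0, 1.275, -0.146], TCP at [0.148, -0.504, 0.252] pointing down, gripper open.
Joint ranges: [-2.53, 2.53], [-0.77, 2.02], [0.04, 2.7], [-1, 4.14], [0.28, 2.66], [-3.11, 3.11]. Speed limits (rad/s): [2.57, 2.57, 3.14, 3.14, 3.14, 3.14].

## Interface

Orientations are given as a rotation vector (axis times angle).
In Python, from workcell import status, imaging, bot gives the robot as it stands. The module is installed in compiled form; this text tells all that it offers.
- The arm moves only by the tool apply_moves, never from a script. Its arguments are lists of equal length, an entry for each row: "dp": the shift along the tool's x, y, z in mm, a list of three; "turn": the turn, a rotation vector about the tool's x, y, z in degrees, a list of three; "gripper": the closure, from 0 (fully open) to 1 (shut). A call has exactly 8 rows; each row shifts and turns the commanded pose from where the row before left it, along the tool's axes as they then stand; what a row does not reach is not made up. A row lasts 1/8 s, in which the tool goes at most 62.5 mm and 10.7 degrees, less where a joint would pass 70% of its speed; a pose out of reach is approached as far as the arm can. A call with a gripper value outside its range is refused whole. The fingers move at their own pace and stop on an object; "grip_force" is the grip in N (left out, the last holds). Time passes only in rows, so rows that do not move let the fingers close, or fill a call up. It gives the time, the measured TCP pose, the force, the opening and the grip force at its end, in the units of the state.
- status.sense(): the state, without advancing time (a new reading comes with each control period).
- imaging.capture(name): name is "scene" or "top" or "wrist"; returns a dict with "image" (384x512x3 uint8, red, green, blue), "K" (3x3 intrinsics, pixels), "extrinsics" (4x4, takes a point from world to camera coordinates); the wrist camera has in their place "T_tool_cam" (4x4, takes a point from camera to tool coordinates, whose origin is the TCP and whose axes are the flange's). Camera axes: x right, y down, z forward; pixel columns grow to the right and rows downward; lengths in m; the calibration is good to about 2 mm. A picture is of the moment at which its call begins: read the wrist's pose just before it. There is no depth.
- bot.close_job(): hands the job in; it is judged then, once.
The state is a dict: "time_s": time; "joints": joint angles; "joint_vel": joint speeds; "joint_torque": joint torques, N m; "position": TCP position; "tcp_rot": TCP orientation; "wrist_force": force on the tool from outside, world axes, zero at the start; "moment": the same for the moment, N m; "gripper_width": opening from 0.0 (shut) to 1.0 (fully open); "grasp_force": force on a finger pad.
Only numpy, scipy, OpenCV 4.12 (cv2) and the standard library are available. Lean on these libraries where they do the work, as an engineer would, in place of code of your own. Each camera call takes 0.05 s, during which the arm holds its last target. There are 200 camera calls.

## Task

Pull the tray of the dryer's lint box out to its stop, draw the lint screen (the tall one with the upright tab, not the low cartridge) up out of its slot, and hold it lying flat over the middle of the white tub, a hand's breadth above the rim, ready for picking off the lint. Finish while still holding it there, with the tray left out, the cartridge left in its slot, and the tub and everything else on the bench left where they are.

Things in the scene. Friction and masses are not known exactly. Their poses are not given: they have to be found in the camera images.
- lint_box: Fixed white plastic dryer lint box, 220 deep (x) x 230 wide (y) x 170 mm high, grey grille on top, aluminium duct at the back. Origin: centre of its underside, on the bench. Its -x axis points out of its front, the way the tray slides; the housing's front face is at x = -110 mm; z up. Its yaw varies by up to 0.2 rad.
- tray (a joint): How far the tray is out of the lint box along the box's -x, in m: 0 shut (at the start), 0.160 at its stop. Slides with about 2.5 N of friction and stays where left. Front panel 10 mm thick, 9 to 159 mm above the bench, on the housing's front face when shut. The tray behind is 200 mm wide, side walls 92 mm above the bench, with two slots across it for the inserts (see tray_slots).
- tray_handle (a point): Middle of the tray's grey bar handle: a round bar 10 mm thick, 110 mm long across the box (its y), 137 mm above the bench, its centre 42 mm in front of the tray's front panel; open above and below. Moves with the tray. Axes as the lint box.
- tray_slots (a point): Midpoint between the tray's two upright slots, at bench height + 14 mm (slot floor). Moves with the tray. The slots lie 30 mm in front of (-x) and 30 mm behind (+x) it; the guides at their ends reach 84 mm above the bench. Fully out, the rear slot is 55 mm in front of the housing. Which insert stands in which slot varies. Axes as the lint box.
- screen: The lint screen, loose, 60 to 130 g: white frame 182 wide (y) x 100 high (z) x 12 mm thick (x) filled with grey mesh; in the middle of its upper edge a flat upright tab 24 wide (y) x 20 thick (x) x 38 mm high. Stands upright in a slot with 2 mm play; origin: centre of its lower edge (14 mm above the bench in the slot). x axis: normal of the mesh; axes as the lint box while in the slot.
- screen_mid (a point): Middle of the screen's mesh, 50 mm above the screen's lower edge. Axes as the screen.
- screen_tab (a point): Middle of the part of the tab to grip, on the screen's centre line 122 mm above its lower edge (16 mm below the tab's top, 22 mm above the frame's upper edge). Axes as the screen.
- cartridge: The other, low insert in the tray, loose, to be left in its slot: a white block with grey ribs, 182 wide (y) x 74 high x 12 mm thick, with two small round knobs 12 mm high on top, no tab. Origin: centre of its underside, 14 mm above the bench in the slot.
- tub: Loose white plastic round tub (bowl), 200 mm across the rim and 90 mm high, on the left or the right of the bench. Origin: centre of its underside. Leave it where it is.
- peg_basket: Bystander on the other side from the tub: square white basket of wooden clothes pegs, 160 x 160 x 60 mm. Origin: centre of its underside.
- jug: Bystander: white round jug with a handle and blue cap, 115 mm across, 237 mm tall. Origin: centre of its underside.
- red_can: Bystander: red can, 100 mm across, 140 mm tall. Origin: centre of its underside.
- dose_cup: Bystander: small blue measuring cup, 60 mm across, 55 mm tall. Origin: centre of its underside.
- collar: Bystander: aluminium duct collar (ring), 90 mm across, 35 mm high, lying on the bench near the robot. Origin: centre of its underside.
- brush: Bystander: wooden-handled brush lying on the right of the bench. Origin: centre of its underside.
- soap_box: Bystander: cardboard box, 120 x 60 x 160 mm tall. Origin: centre of its underside.
There are look-alikes about, which are no part of the job. Leave any green look-alike of the tub alone.

How it is judged:
On the way, in this order (a step that is already met when the one before it is completed fails the run):
1. the tray is pulled out to its stop (value of joint tray above 0.15 m), for 0.1 s.
2. the gripped screen is drawn up clear of its slot (z of screen in the frame of lint_box above 0.095 m and contact force between screen and the fingers above 1 N), for 0.1 s.
At the end, for the whole second after the job is handed in: Fingers hold the screen still, mesh within 28 degrees of level, its middle within 60 mm of the tub centre in plan and 60 mm or more above the rim, touching neither tub nor lint box; tray at least 130 mm out, cartridge in its slot (not lifted 15 mm), tub within 30 mm of its start ((angle between screen_mid's own x axis and vertical below 0.5 rad or angle between screen_mid's own x axis and vertical above 2.64 rad) and height (world z) of screen_mid above 0.15 m and horizontal distance between screen_mid and tub below 0.06 m and contact force between screen and the fingers above 1 N and contact force between screen and tub below 0.1 N and contact force between screen and lint_box below 0.1 N and linear speed of screen below 0.04 m/s and value of joint tray above 0.13 m and z of cartridge in the frame of lint_box below 0.03 m and distance of tub from where it was at the start of the episode below 0.03 m); the arm keeps its last pose, push and grip.
It fails at once if the cartridge is pulled up out of its slot (z of cartridge in the frame of lint_box above 0.05 m).
It fails at once if the tub is pushed away (distance of tub from where it was at the start of the episode above 0.03 m).
It fails at once if a bystander is disturbed (distance of any of peg_basket, jug, red_can, dose_cup, collar, brush, soap_box from where it was at the start of the episode above 0.03 m).
It also fails if it takes over 59 s, if anything falls off the work surface, if the arm or the gripper's body presses on something with over 40 N, if the wrist force passes 120 N, or if a joint passes its speed limit or range.

## Working session

There is one attempt and no reset: what is moved stays moved. The work goes in short steps, Python scripts to look and compute and a tool call to move; the robot and the scene stay as the last step left them, time stands still between calls to the robot, and variables do not carry over. Pictures are saved under pics/ and viewed, at most 10 in all, crops included, and the job is handed in when it is done.

Besides the shell and the picture viewer there is one more tool, called after "Emit:" in YAML: its name, and indented under it one key for each argument. apply_moves: Moves the arm, as the interface text tells. Its arguments: {"type":"object","properties":{"dp":{"type":"array"},"turn":{"type":"array"},"gripper":{"type":"array"},"grip_force":{"type":"number"}},"required":["dp","turn","gripper"]}

```bash
mkdir -p pics; python3 - <<'E'
from workcell import status, imaging, bot
import cv2,numpy as np,pickle
s=status.sense(); print(s, bot.tips_ahead)
d={}
for n in("scene","top"):
    c=imaging.capture(n); d[n]=c
    cv2.imwrite(f"pics/{n}0.png",cv2.resize(c["image"][:,:,::-1],(768,576),interpolation=cv2.INTER_CUBIC))
    print(n,c["K"].tolist(),np.round(c["extrinsics"],4).tolist())
w=imaging.capture("wrist");d["wrist"]=w;print(w["K"].tolist(),np.round(w["T_tool_cam"],4).tolist())
pickle.dump(d,open("d0.pkl","wb"))
E
```

```text
{'time_s': 0.0, 'joints': array([-1.43203150e+00,  3.42761056e-01,  1.52499435e+00,  6.34958907e-07,
        1.27544343e+00, -1.45994143e-01]), 'joint_vel': array([ 1.28189014e-03,  4.12477891e-05,  1.21982254e-04,  1.10467490e-03,
       -1.28277250e-03, -3.75121023e-04]), 'joint_torque': array([ 1.32117730e-03, -4.31239271e+01, -2.44222820e+01,  7.18768453e-02,
        5.58445835e-02, -1.37068182e-04]), 'position': array([ 0.14745882, -0.50347921,  0.25103297]), 'tcp_rot': array([-3.10821348e+00, -4.45560408e-01, -1.00685278e-05]), 'wrist_force': array([ 0.48956633, -0.45655436, -0.36803991]), 'moment': array([-0.06208899, -0.00192294, -0.02133789]), 'grasp_force': 0.0, 'gripper_width': 0.9976257510136544} 0.025
scene [[483.7415702686342, 0.0, 253.10691491828476], [0.0, 483.7415702686342, 182.74669640091932], [0.0, 0.0, 1.0]] [[-0.1904, -0.9817, -0.0084, 0.1211], [-0.9348, 0.1839, -0.3037, 0.5805], [0.2997, -0.0499, -0.9527, 1.5527], [0.0, 0.0, 0.0, 1.0]]
top [[380.8672269291032, 0.0, 249.36343960290907], [0.0, 380.8672269291032, 189.9298087397457], [0.0, 0.0, 1.0]] [[0.0116, -0.9999, -0.0085, 0.0269], [-0.9887, -0.0102, -0.1494, 0.604], [0.1493, 0.0102, -0.9887, 1.482], [0.0, 0.0, 0.0, 1.0]]
[[338.4775079141394, 0.0, 255.32145990416115], [0.0, 338.4775079141394, 186.93395655639472], [0.0, 0.0, 1.0]] [[-0.0012, -0.9516, -0.3075, 0.0841], [1.0, -0.0012, -0.0003, 0.0005], [-0.0001, -0.3075, 0.9516, -0.1333], [0.0, 0.0, 0.0, 1.0]]
```

View pics/scene0.png

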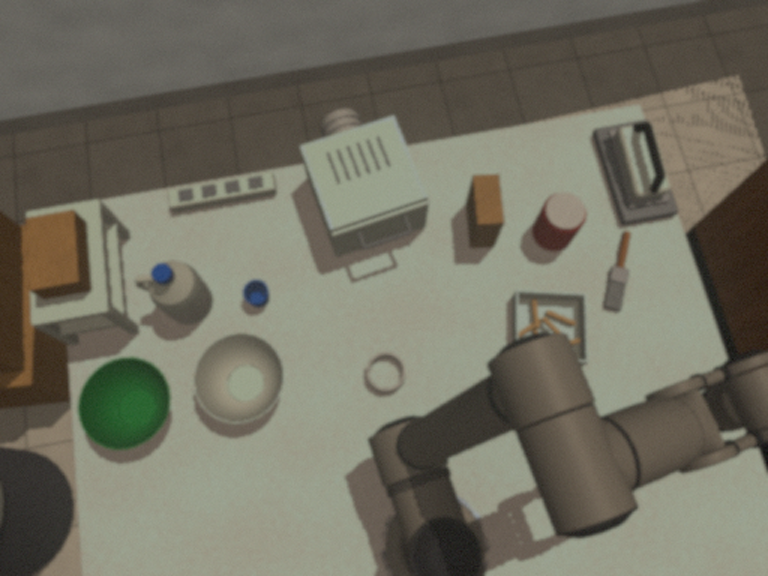

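View pics/top0.png

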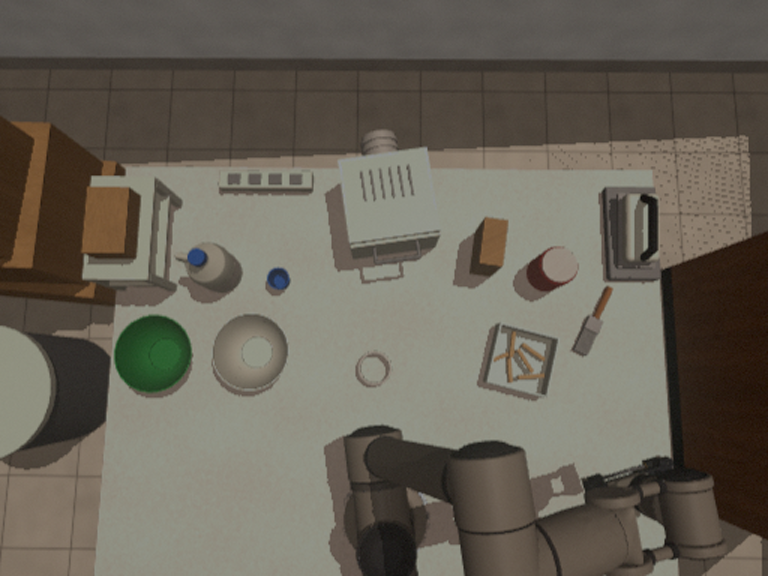

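The scene view shows the box with its handle near (375,250), the white tub at (240,380) on the left and the basket on the right. The top view has the box at (390,200) and the tub at (250,353). There are two handle-like outlines, one of them probably a shadow, so I'll zoom in on both.

```bash
python3 - <<'E'
import cv2,numpy as np,pickle
d=pickle.load(open("d0.pkl","rb"))
a=d["scene"]["image"][70:195,190:290,::-1]; b=d["top"]["image"][90:195,215:300,::-1]
a=cv2.resize(a,None,fx=4,fy=4,interpolation=cv2.INTER_CUBIC); b=cv2.resize(b,None,fx=4.6,fy=4.6,interpolation=cv2.INTER_CUBIC)
m=np.zeros((510,800,3),np.uint8); m[:a.shape[0],:a.shape[1]]=a; m[:b.shape[0],405:405+b.shape[1]]=b
m=np.clip(m*1.4,0,255).astype(np.uint8)
cv2.imwrite("pics/crop1.png",m)
E
```

```text
(no output)
```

View pics/crop1.png

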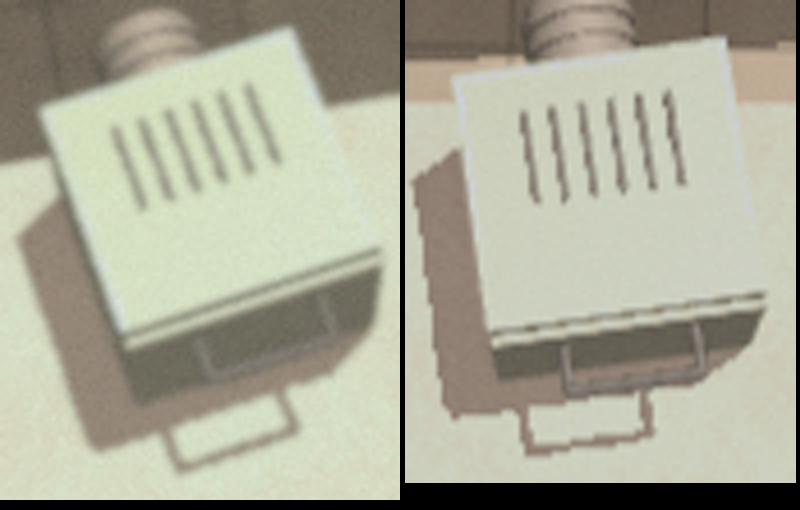

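In the crop, the grey bar on the panel is the handle: scene (207,378)-(335,346), top (570,387)-(703,378). The outline below it is its shadow. The box's top corners are clear in both views. Next I triangulate these and segment the tub.

```bash
cat > h.py <<'E'
import cv2,numpy as np,pickle
def P(c): return c["K"]@c["extrinsics"][:3]
def tri(cs,ca,pa,cb,pb):
    X=cv2.triangulatePoints(P(ca),P(cb),np.array(pa,float).reshape(2,1),np.array(pb,float).reshape(2,1)); return (X[:3]/X[3]).ravel()
def plane(c,p,z):
    E=c["extrinsics"];R=E[:3,:3];o=-R.T@E[:3,3];r=R.T@np.linalg.inv(c["K"])@[p[0],p[1],1]; return o+r*(z-o[2])/r[2]
E
python3 - <<'E'
from h import *
d=pickle.load(open("d0.pkl","rb")); s,t=d["scene"],d["top"]
S=lambda x,y:(190+x/4-.4,70+y/4-.4); T=lambda x,y:(215+(x-405)/4.6-.4,90+y/4.6-.4)
for n,a,b,z in [("HL",(207,378),(570,387),.137),("HR",(335,346),(703,378),.137),("FL",(122,333),(490,335),.17),("FR",(382,248),(765,295),.17),("BR",(292,28),(725,38),.17),("BL",(42,107),(455,75),.17)]:
    print(n,*[np.round(v,4) for v in (tri(0,s,S(*a),t,T(*b)),plane(s,S(*a),z),plane(t,T(*b),z))])
# tub
cen=[]
for c,(x,y) in ((s,(160,252)),(t,(167,235))):
    im=c["image"]; r=40; roi=im[y-r:y+r,x-r:x+r].astype(int)
    g=cv2.GaussianBlur(roi.astype(np.uint8),(3,3),0).astype(int)
    m=((g[...,0]-g[...,2]>-5)|(g.sum(2)<390)).astype(np.uint8)*0
    bench=np.array([g[2,2]]); 
    hsv=cv2.cvtColor(g.astype(np.uint8),cv2.COLOR_RGB2HSV); gr=g.sum(2)/3
    th,m=cv2.threshold(gr.astype(np.uint8),0,255,cv2.THRESH_BINARY_INV|cv2.THRESH_OTSU)
    m=cv2.morphologyEx(m,cv2.MORPH_OPEN,np.ones((5,5)))
    k=max(cv2.findContours(m,cv2.RETR_EXTERNAL,cv2.CHAIN_APPROX_NONE)[0],key=cv2.contourArea)
    e=cv2.fitEllipse(k); p=(e[0][0]+x-r,e[0][1]+y-r); cen.append(p)
    print(e[1],p,th,plane(c,p,.09), (roi[2,2],g[r,r]))
print(tri(0,s,cen[0],t,cen[1]))
E
```

```text
HL [0.6571 0.0331 0.1159] [0.6501 0.0361 0.137 ] [0.652  0.0292 0.137 ]
HR [ 0.6666 -0.0792  0.1106] [ 0.6574 -0.0745  0.137 ] [ 0.6606 -0.0804  0.137 ]
FL [0.6872 0.0968 0.1765] [0.6904 0.0987 0.17  ] [0.6877 0.0941 0.17  ]
FR [ 0.7234 -0.1277  0.1692] [ 0.7232 -0.1271  0.17  ] [ 0.723  -0.1284  0.17  ]
BR [ 0.945  -0.0958  0.1624] [ 0.9409 -0.0941  0.17  ] [ 0.9415 -0.0964  0.17  ]
BL [0.9107 0.1296 0.1637] [0.9078 0.1307 0.17  ] [0.9075 0.1271 0.17  ]
(58.22557830810547, 70.86668395996094) (158.22318649291992, 256.5458869934082) 125.0 [0.40573022 0.35773679 0.09      ] (array([80, 75, 68]), array([153, 160, 138]))
(48.92183303833008, 55.99732208251953) (165.89586639404297, 236.1372413635254) 121.0 [0.41466145 0.35064144 0.09      ] (array([100,  87,  77]), array([145, 149, 133]))
[0.41710458 0.36681434 0.02879892]
```

Emit:
apply_moves:
  dp:
    - [0, 0, -50]
    - [42, -29, 0]
    - [42, -29, 0]
    - [42, -29, 0]
    - [42, -29, 0]
    - [42, -29, 0]
    - [42, -29, 0]
    - [42, -29, 0]
  turn:
    - [0, 0, 8]
    - [0, 0, 0]
    - [0, 0, 0]
    - [0, 0, 0]
    - [0, 0, 0]
    - [0, 0, 0]
    - [0, 0, 0]
    - [0, 0, 0]
  gripper: [1, 1, 1, 1, 1, 1, 1, 1]
  grip_force: 40

```text
time_s: 1.15
position: [0.41, -0.2591, 0.3016]
tcp_rot: [3.133, 0.228, -0.0]
wrist_force: [-0.2, -1.1, 0.3]
gripper_width: 0.179
grasp_force: 0.0
```

Emit:
apply_moves:
  dp:
    - [30, -29, 0]
    - [30, -29, 0]
    - [30, -29, 0]
    - [30, -29, 0]
    - [0, 0, 0]
    - [0, 0, 0]
    - [0, 0, 0]
    - [0, 0, 0]
  turn:
    - [0, 0, 0]
    - [0, 0, 0]
    - [0, 0, 0]
    - [0, 0, 0]
    - [0, 0, 0]
    - [0, 0, 0]
    - [0, 0, 0]
    - [0, 0, 0]
  gripper: [1, 1, 1, 1, 1, 1, 1, 1]

```text
time_s: 2.15
position: [0.5106, -0.1291, 0.3018]
tcp_rot: [3.133, 0.226, 0.0]
wrist_force: [0.1, -0.4, 0.5]
gripper_width: 0.005
grasp_force: 0.0
```

Emit:
apply_moves:
  dp:
    - [44, -21, 0]
    - [44, -21, 0]
    - [44, -21, 0]
    - [44, -21, 0]
    - [0, 0, 0]
    - [0, 0, 0]
    - [0, 0, 0]
    - [0, 0, 0]
  turn:
    - [0, 0, 0]
    - [0, 0, 0]
    - [0, 0, 0]
    - [0, 0, 0]
    - [0, 0, 0]
    - [0, 0, 0]
    - [0, 0, 0]
    - [0, 0, 0]
  gripper: [1, 1, 1, 1, 1, 1, 1, 1]

```text
time_s: 3.15
position: [0.6725, -0.0206, 0.3025]
tcp_rot: [3.133, 0.226, 0.001]
wrist_force: [-0.2, -0.2, 0.7]
gripper_width: 0.005
grasp_force: 0.0
```

```bash
cat >> h.py <<'E'
from scipy.spatial.transform import Rotation as Ro
def wcam(s,w):
    T=np.eye(4);T[:3,:3]=Ro.from_rotvec(s["tcp_rot"]).as_matrix();T[:3,3]=s["position"]
    return {"K":w["K"],"extrinsics":np.linalg.inv(T@w["T_tool_cam"]),"image":w["image"],"s":s}
def proj(c,X):
    p=P(c)@np.append(X,1); return p[:2]/p[2]
E
python3 - <<'E'
from h import *
from workcell import status,imaging
s=status.sense();w=imaging.capture("wrist");c=wcam(s,w);pickle.dump(c,open("w1.pkl","wb"))
print(s["position"],s["tcp_rot"],s["joints"])
for X in [(.6544,-.0227,.137),(.6625,-.0771,.137),(.6463,.0317,.137)]: print(proj(c,np.array(X)))
cv2.imwrite("pics/w1.png",c["image"][:,:,::-1])
E
```

```text
[ 0.67254216 -0.02058623  0.30253076] [3.13309934e+00 2.25932720e-01 1.31077335e-03] [-1.44316556e-01  6.05897241e-01  9.56685097e-01 -1.69983160e-04
  1.57811849e+00  1.28250452e+00]
[254.32914183 193.11394553]
[313.27558392 192.82517391]
[195.40613971 193.40260233]
```

View pics/w1.png

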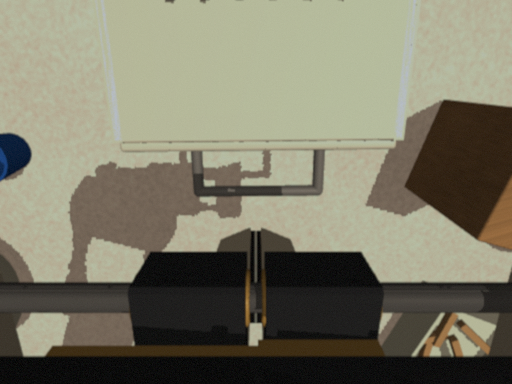

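The wrist view shows the handle bar at row 190, columns 192-324. That matches the prediction (254,193), so I'll lower into the gap behind the bar.

Emit:
apply_moves:
  dp:
    - [0, 0, 30]
    - [0, 0, 30]
    - [0, 0, 30]
    - [0, 0, 20]
    - [0, 0, 16]
    - [0, 0, 16]
    - [0, 0, 16]
    - [0, 0, 0]
  turn:
    - [0, 0, 0]
    - [0, 0, 0]
    - [0, 0, 0]
    - [0, 0, 0]
    - [0, 0, 0]
    - [0, 0, 0]
    - [0, 0, 0]
    - [0, 0, 0]
  gripper: [1, 1, 1, 1, 1, 1, 1, 1]

```text
time_s: 4.2
position: [0.6725, -0.0197, 0.1423]
tcp_rot: [-3.133, -0.228, 0.003]
wrist_force: [0.0, -0.3, 0.3]
gripper_width: 0.004
grasp_force: 0.0
```

Emit:
apply_moves:
  dp:
    - [-10, 0, 0]
    - [-24, 0, 0]
    - [-25, 0, 0]
    - [-25, 0, 0]
    - [-25, 0, 0]
    - [-25, 0, 0]
    - [-20, 0, 0]
    - [0, 0, 0]
  turn:
    - [0, 0, 0]
    - [0, 0, 0]
    - [0, 0, 0]
    - [0, 0, 0]
    - [0, 0, 0]
    - [0, 0, 0]
    - [0, 0, 0]
    - [0, 0, 0]
  gripper: [1, 1, 1, 1, 1, 1, 1, 1]

```text
time_s: 5.2
position: [0.5196, -0.0422, 0.1448]
tcp_rot: [3.133, 0.227, 0.001]
wrist_force: [-0.2, 0.6, -0.2]
gripper_width: 0.007
grasp_force: 0.0
```

Emit:
apply_moves:
  dp:
    - [-5, 0, 0]
    - [-5, 0, 0]
    - [-3, 0, 0]
    - [0, 0, 0]
    - [0, 0, 0]
    - [0, 0, 0]
    - [0, 0, 0]
    - [0, 0, 0]
  turn:
    - [0, 0, 0]
    - [0, 0, 0]
    - [0, 0, 0]
    - [0, 0, 0]
    - [0, 0, 0]
    - [0, 0, 0]
    - [0, 0, 0]
    - [0, 0, 0]
  gripper: [1, 1, 1, 1, 1, 1, 1, 1]

```text
time_s: 6.2
position: [0.5136, -0.0433, 0.1446]
tcp_rot: [3.133, 0.227, 0.021]
wrist_force: [20.2, 6.0, -8.9]
gripper_width: 0.001
grasp_force: 10.3
```

Emit:
apply_moves:
  dp:
    - [5, 0, 0]
    - [8, 0, 0]
    - [0, 0, -30]
    - [0, 0, -40]
    - [0, 0, -45]
    - [0, 0, -45]
    - [40, 0, 0]
    - [40, 0, 0]
  turn:
    - [0, 0, 0]
    - [0, 0, 0]
    - [0, 0, 0]
    - [0, 0, 0]
    - [0, 0, 0]
    - [0, 0, 0]
    - [0, 0, 0]
    - [0, 0, 0]
  gripper: [1, 1, 1, 1, 0.3, 0.3, 0.3, 0.3]

```text
time_s: 7.2
position: [0.6007, -0.0304, 0.3047]
tcp_rot: [3.133, 0.227, 0.002]
wrist_force: [-0.1, -0.7, -0.7]
gripper_width: 0.388
grasp_force: 0.0
```

```bash
python3 - <<'E'
from h import *
from workcell import status,imaging
imaging.capture("wrist")
s=status.sense();w=imaging.capture("wrist");c=wcam(s,w);pickle.dump(c,open("w2.pkl","wb"))
print(s["position"],s["tcp_rot"],s["gripper_width"])
for X in [(.651,-.023,.152),(.592,-.032,.152)]: print(proj(c,np.array(X)))
im=c["image"]; t=imaging.capture("top");pickle.dump(t,open("t2.pkl","wb"))
cv2.imwrite("pics/w2.png",np.hstack([im[:,:,::-1],cv2.resize(t["image"][90:282,210:306],(192,384))[:,:,::-1]]))
E
```

```text
[ 0.60415757 -0.02973448  0.30270336] [-3.13292998e+00 -2.27948983e-01 -2.43458738e-03] 0.43202922856316817
[254.99976646 124.44693631]
[255.51150844 192.36189667]
```

View pics/w2.png

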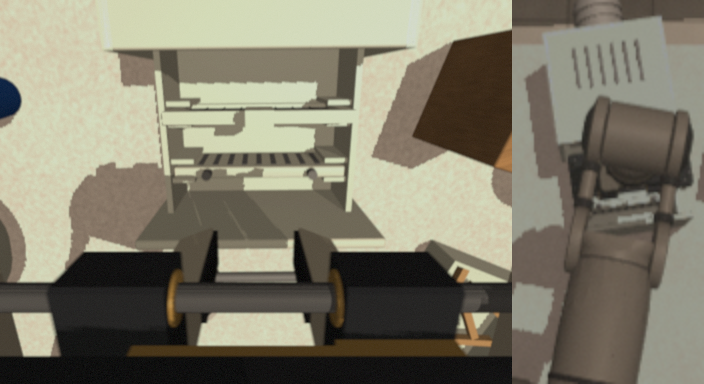

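Tray out. The cartridge with its knobs is in the front slot at row 173, and the screen is in the rear slot at row 117, centred near column 259. I'll move over the screen for a second view.

Emit:
apply_moves:
  dp:
    - [23, 2, 0]
    - [23, 2, 0]
    - [0, 0, 0]
    - [0, 0, 0]
    - [0, 0, 0]
    - [0, 0, 0]
    - [0, 0, 0]
    - [0, 0, 0]
  turn:
    - [0, 0, 0]
    - [0, 0, 0]
    - [0, 0, 0]
    - [0, 0, 0]
    - [0, 0, 0]
    - [0, 0, 0]
    - [0, 0, 0]
    - [0, 0, 0]
  gripper: [0.3, 0.3, 0.3, 0.3, 0.3, 0.3, 0.3, 0.3]

```text
time_s: 8.35
position: [0.6458, -0.0277, 0.3038]
tcp_rot: [3.133, 0.228, 0.0]
wrist_force: [-0.6, 0.3, 0.6]
gripper_width: 0.697
grasp_force: 0.0
```

```bash
python3 - <<'E'
from h import *
from workcell import status,imaging
s=status.sense();w=imaging.capture("wrist");c=wcam(s,w);pickle.dump(c,open("w3.pkl","wb"))
print(s["position"],s["tcp_rot"],s["gripper_width"])
a=pickle.load(open("w2.pkl","rb"))["image"]
f=lambda i:cv2.resize(cv2.convertScaleAbs(i,alpha=1.0),None,fx=3.8,fy=3.8,interpolation=cv2.INTER_CUBIC)[:,:,::-1]
m=np.vstack([f(a[85:145,155:365]),f(c["image"][145:240,155:365])])
for X in [(.651,-.023,.152)]: print(proj(c,np.array(X)))
print(m.shape);cv2.imwrite("pics/w3.png",m)
E
```

```text
[ 0.64580822 -0.02774327  0.30375813] [3.13324677e+00 2.27766465e-01 2.93345003e-05] 0.6969866192944703
[250.35932564 171.99038514]
(589, 798, 3)
```

View pics/w3.png

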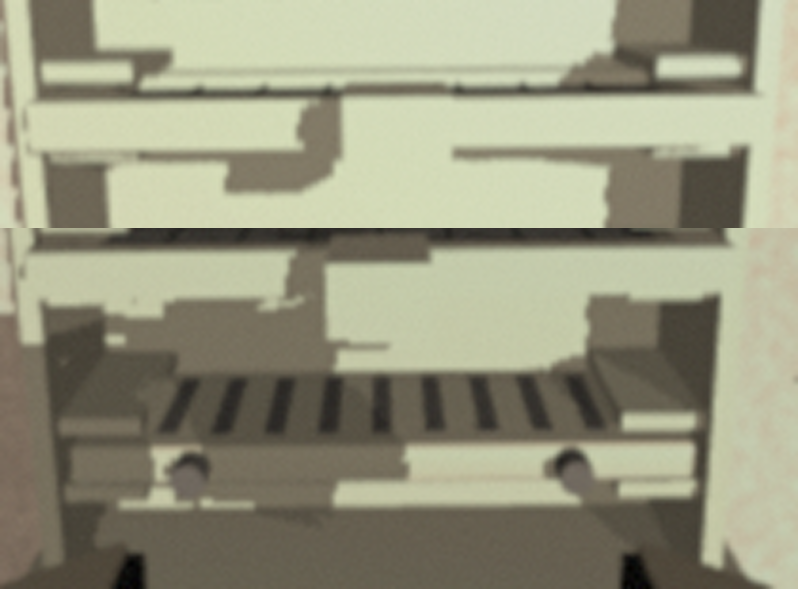

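```bash
python3 - <<'E'
from h import *
a=pickle.load(open("w2.pkl","rb"));c=pickle.load(open("w3.pkl","rb"))
X=lambda p,o,r:(155+p[0]/3.8-.4,r+(p[1]-o)/3.8-.4)
for n,p,q,z in [("tab rear top",(396,95),(379,262),.152),("frame rear left",(30,98),(25,250),.114),("frame rear right",(760,95),(740,243),.114)]:
    p=X(p,0,85);q=X(q,228,145)
    print(n,tri(0,a,p,c,q),plane(a,p,z),plane(c,q,z))
s=c["s"];print(Ro.from_rotvec(s["tcp_rot"]).as_matrix())
E
```

```text
tab rear top [ 0.66065504 -0.02505897  0.11924226] [ 0.66341644 -0.02436508  0.152     ] [ 0.66771965 -0.02409833  0.152     ]
frame rear left [0.64321902 0.07070359 0.08761217] [0.64661388 0.06351801 0.114     ] [0.64965934 0.06461863 0.114     ]
frame rear right [ 0.67130361 -0.12629088  0.07481735] [ 0.67302255 -0.11347739  0.114     ] [ 0.67758238 -0.11544031  0.114     ]
[[ 9.89486884e-01  1.44622631e-01  2.42978941e-05]
 [ 1.44622633e-01 -9.89486881e-01 -7.66675538e-05]
 [ 1.29545841e-05  7.93755643e-05 -9.99999997e-01]]
```

Emit:
apply_moves:
  dp:
    - [11, 0, 0]
    - [0, 0, 30]
    - [0, 0, 30]
    - [0, 0, 30]
    - [0, 0, 25]
    - [0, 0, 20]
    - [0, 0, 12]
    - [0, 0, 11]
  turn:
    - [0, 0, 0]
    - [0, 0, 0]
    - [0, 0, 0]
    - [0, 0, 0]
    - [0, 0, 0]
    - [0, 0, 0]
    - [0, 0, 0]
    - [0, 0, 0]
  gripper: [0.3, 0.3, 0.3, 0.3, 0.3, 0.3, 0.3, 0.3]

```text
time_s: 9.4
position: [0.657, -0.0262, 0.1455]
tcp_rot: [3.133, 0.228, 0.001]
wrist_force: [0.3, -0.4, -0.7]
gripper_width: 0.698
grasp_force: 0.0
```

Emit:
apply_moves:
  dp:
    - [0, 0, 0]
    - [0, 0, 0]
    - [0, 0, 0]
    - [0, 0, 0]
    - [0, 0, 0]
    - [0, 0, 0]
    - [0, 0, 0]
    - [0, 0, 0]
  turn:
    - [0, 0, 0]
    - [0, 0, 0]
    - [0, 0, 0]
    - [0, 0, 0]
    - [0, 0, 0]
    - [0, 0, 0]
    - [0, 0, 0]
    - [0, 0, 0]
  gripper: [0.6, 1, 1, 1, 1, 1, 1, 1]
  grip_force: 40

```text
time_s: 10.4
position: [0.6569, -0.0262, 0.146]
tcp_rot: [3.133, 0.228, 0.001]
wrist_force: [-0.6, 1.0, 2.6]
gripper_width: 0.254
grasp_force: 40.0
```

Gripped: the 0.254 opening is 23.4 mm, which matches the 24 mm tab. Lifting gently now.

Emit:
apply_moves:
  dp:
    - [0, 0, -8]
    - [0, 0, -12]
    - [0, 0, -16]
    - [0, 0, -20]
    - [0, 0, -20]
    - [0, 0, -25]
    - [0, 0, 0]
    - [0, 0, 0]
  turn:
    - [0, 0, 0]
    - [0, 0, 0]
    - [0, 0, 0]
    - [0, 0, 0]
    - [0, 0, 0]
    - [0, 0, 0]
    - [0, 0, 0]
    - [0, 0, 0]
  gripper: [1, 1, 1, 1, 1, 1, 1, 1]

```text
time_s: 11.4
position: [0.6564, -0.0261, 0.2461]
tcp_rot: [-3.133, -0.228, 0.001]
wrist_force: [-0.3, -0.1, -1.7]
gripper_width: 0.262
grasp_force: 40.0
```

Emit:
apply_moves:
  dp:
    - [0, 0, -20]
    - [0, 0, -25]
    - [0, 0, -25]
    - [0, 0, -25]
    - [-15, 0, -10]
    - [-15, 0, 0]
    - [0, 0, 0]
    - [0, 0, 0]
  turn:
    - [0, 0, 0]
    - [0, 0, 0]
    - [0, 0, 0]
    - [0, 0, 0]
    - [0, 0, 0]
    - [0, 0, 0]
    - [0, 0, 0]
    - [0, 0, 0]
  gripper: [1, 1, 1, 1, 1, 1, 1, 1]

```text
time_s: 12.4
position: [0.6269, -0.0305, 0.351]
tcp_rot: [-3.133, -0.228, 0.002]
wrist_force: [-0.2, -0.8, -1.0]
gripper_width: 0.257
grasp_force: 40.0
```

```bash
python3 - <<'E'
from h import *
from workcell import status,imaging
s=status.sense();print(s["position"],s["tcp_rot"],s["joints"],s["gripper_width"],s["grasp_force"])
t=imaging.capture("top");q=imaging.capture("scene");pickle.dump((t,q),open("d4.pkl","wb"))
cv2.imwrite("pics/p4.png",np.vstack([cv2.resize(t["image"][60:290,70:330],None,fx=1.3,fy=1.3),cv2.resize(q["image"][60:290,70:330],None,fx=1.3,fy=1.3)])[:,:,::-1])
E
```

```text
[ 0.62686068 -0.03052227  0.35100851] [-3.13311920e+00 -2.27564872e-01  1.71796684e-03] [-1.70664255e-01  4.97466766e-01  1.01333565e+00 -5.03134641e-05
  1.63190470e+00  1.25511956e+00] 0.25704358617685946 39.991405606269836
```

View pics/p4.png

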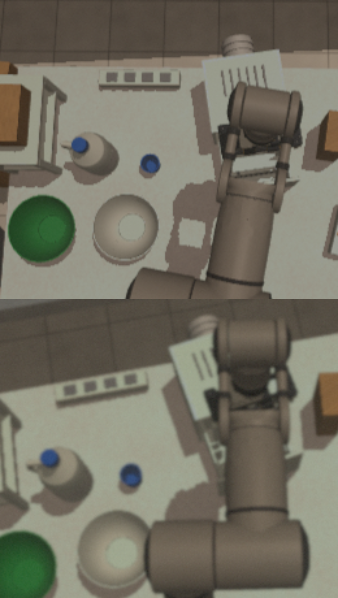

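The screen is held with its lower edge well clear of the tray, and the tub centre (about 125,228 in the top crop) is unmoved. Next I move back and left, then yaw so the screen can be tipped with the tool pointing left.

Emit:
apply_moves:
  dp:
    - [-20, -24, 0]
    - [-30, -36, 0]
    - [-30, -36, 0]
    - [-30, -36, 0]
    - [-30, -36, 0]
    - [-25, -32, 0]
    - [-12, -18, 0]
    - [0, 0, 0]
  turn:
    - [0, 0, 0]
    - [0, 0, 0]
    - [0, 0, 0]
    - [0, 0, 0]
    - [0, 0, 0]
    - [0, 0, 0]
    - [0, 0, 0]
    - [0, 0, 0]
  gripper: [1, 1, 1, 1, 1, 1, 1, 1]
  grip_force: 50

```text
time_s: 13.5
position: [0.4199, 0.1605, 0.3519]
tcp_rot: [-3.133, -0.232, -0.001]
wrist_force: [0.9, 0.0, -0.7]
gripper_width: 0.259
grasp_force: 50.0
```

Emit:
apply_moves:
  dp:
    - [0, 0, 0]
    - [0, 0, 0]
    - [0, 0, 0]
    - [0, 0, 0]
    - [0, 0, 0]
    - [0, 0, 0]
    - [0, 0, 0]
    - [0, 0, 0]
  turn:
    - [0, 0, -10]
    - [0, 0, -10]
    - [0, 0, -10]
    - [0, 0, -10]
    - [0, 0, -10]
    - [0, 0, -10]
    - [0, 0, -10]
    - [0, 0, -10]
  gripper: [1, 1, 1, 1, 1, 1, 1, 1]

```text
time_s: 14.5
position: [0.4214, 0.1589, 0.3513]
tcp_rot: [2.248, 2.194, -0.001]
wrist_force: [-0.2, -0.6, -1.3]
gripper_width: 0.258
grasp_force: 50.0
```

Emit:
apply_moves:
  dp:
    - [0, 0, 0]
    - [0, 0, 0]
    - [0, 0, 0]
    - [0, 0, 0]
    - [0, 0, 0]
    - [0, 0, 0]
    - [0, 0, 0]
    - [0, 0, 0]
  turn:
    - [0, 8, 0]
    - [0, 8, 0]
    - [0, 8, 0]
    - [0, 8, 0]
    - [0, 8, 0]
    - [0, 0, 0]
    - [0, 0, 0]
    - [0, 0, 0]
  gripper: [1, 1, 1, 1, 1, 1, 1, 1]

```text
time_s: 15.5
position: [0.4206, 0.1599, 0.3521]
tcp_rot: [-1.847, -1.797, -0.671]
wrist_force: [0.6, -0.2, 0.1]
gripper_width: 0.26
grasp_force: 50.0
```

```bash
python3 - <<'E'
from h import *
from workcell import status
s=status.sense();print(s["position"],s["joints"],s["gripper_width"],s["grasp_force"],s["wrist_force"]);print(Ro.from_rotvec(s["tcp_rot"]).as_matrix().round(3))
E
```

```text
[0.4205847  0.15994567 0.3521095 ] [-0.25186474  0.11204428  1.73683439  0.67798957  1.4958943  -0.3485918 ] 0.25970369363514123 49.99083638191223 [ 0.6439863  -0.21281042  0.09514696]
[[ 0.021  1.     0.019]
 [ 0.767 -0.028  0.641]
 [ 0.641  0.001 -0.767]]
```

Emit:
apply_moves:
  dp:
    - [0, 0, 0]
    - [0, 0, 0]
    - [0, 0, 0]
    - [0, 0, 0]
    - [0, 0, 0]
    - [0, 0, 0]
    - [0, 0, 0]
    - [0, 0, 0]
  turn:
    - [0, 8, 0]
    - [0, 8, 0]
    - [0, 8, 0]
    - [0, 8, 0]
    - [0, 7, 0]
    - [0, 6, 0]
    - [0, 0, 0]
    - [0, 0, 0]
  gripper: [1, 1, 1, 1, 1, 1, 1, 1]

```text
time_s: 16.5
position: [0.4205, 0.16, 0.3518]
tcp_rot: [-1.297, -1.262, -1.186]
wrist_force: [-0.3, -0.3, -1.6]
gripper_width: 0.257
grasp_force: 50.0
```

```bash
python3 - <<'E'
from h import *
from workcell import status,imaging
s=status.sense();print(s["position"],s["joints"],s["gripper_width"],s["grasp_force"],s["wrist_force"]);print(Ro.from_rotvec(s["tcp_rot"]).as_matrix().round(3))
R=Ro.from_rotvec(s["tcp_rot"]).as_matrix();print("mid",s["position"]+R@[0,0,.082])
t=imaging.capture("top");q=imaging.capture("scene")
cv2.imwrite("pics/p5.png",np.hstack([cv2.resize(t["image"][60:384,70:330],None,fx=1.5,fy=1.5),cv2.resize(q["image"][60:384,70:330],None,fx=1.5,fy=1.5)])[:,:,::-1])
E
```

```text
[0.42048877 0.15995606 0.35184865] [-0.4868528   0.40828651  1.98212643  1.16464361  1.80806639 -0.89095769] 0.25651093010150616 49.99086141586304 [-0.2902976  -0.2656556  -1.62075629]
[[ 0.001  1.     0.028]
 [ 0.09  -0.028  0.996]
 [ 0.996  0.001 -0.09 ]]
mid [0.42277714 0.24158904 0.34444467]
```

View pics/p5.png

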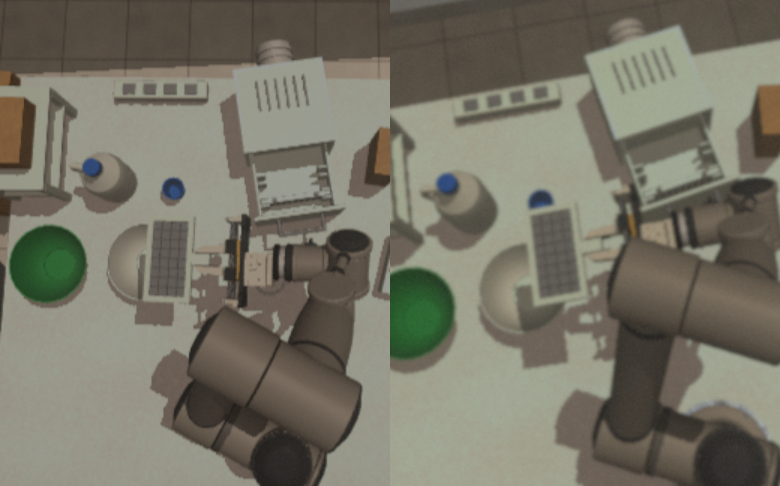

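The screen is flat with its mesh showing, at about (170,258) in the top crop, just right of the tub (140,262). I'll shift it left, then lower.

Emit:
apply_moves:
  dp:
    - [0, -2, 15]
    - [0, -2, 20]
    - [0, -2, 24]
    - [0, -2, 24]
    - [0, -2, 20]
    - [0, 0, 16]
    - [0, 0, 0]
    - [0, 0, 0]
  turn:
    - [0, 0, 0]
    - [0, 0, 0]
    - [0, 0, 0]
    - [0, 0, 0]
    - [0, 0, 0]
    - [0, 0, 0]
    - [0, 0, 0]
    - [0, 0, 0]
  gripper: [1, 1, 1, 1, 1, 1, 1, 1]

```text
time_s: 17.6
position: [0.4136, 0.2785, 0.3415]
tcp_rot: [-1.295, -1.259, -1.187]
wrist_force: [-0.8, -0.4, -1.0]
gripper_width: 0.26
grasp_force: 50.0
```

Emit:
apply_moves:
  dp:
    - [-10, 0, 0]
    - [-16, 0, 0]
    - [-20, 0, 0]
    - [-20, 0, 0]
    - [-20, 0, 0]
    - [-20, 0, 0]
    - [-16, 0, 0]
    - [-10, 0, 0]
  turn:
    - [0, 0, 0]
    - [0, 0, 0]
    - [0, 0, 0]
    - [0, 0, 0]
    - [0, 0, 0]
    - [0, 0, 0]
    - [0, 0, 0]
    - [0, 0, 0]
  gripper: [1, 1, 1, 1, 1, 1, 1, 1]

```text
time_s: 18.6
position: [0.4138, 0.2663, 0.2087]
tcp_rot: [-1.297, -1.257, -1.187]
wrist_force: [0.5, -0.5, -1.9]
gripper_width: 0.255
grasp_force: 50.0
```

Emit:
apply_moves:
  dp:
    - [0, 0, 0]
    - [0, 0, 0]
    - [0, 0, 0]
    - [0, 0, 0]
    - [0, 0, 0]
    - [0, 0, 0]
    - [0, 0, 0]
    - [0, 0, 0]
  turn:
    - [0, 0, 0]
    - [0, 0, 0]
    - [0, 0, 0]
    - [0, 0, 0]
    - [0, 0, 0]
    - [0, 0, 0]
    - [0, 0, 0]
    - [0, 0, 0]
  gripper: [1, 1, 1, 1, 1, 1, 1, 1]

```text
time_s: 19.6
position: [0.4136, 0.2669, 0.2098]
tcp_rot: [-1.296, -1.258, -1.187]
wrist_force: [-0.4, -0.1, -0.8]
gripper_width: 0.258
grasp_force: 50.0
```

```bash
python3 - <<'E'
from h import *
from workcell import status,imaging
s=status.sense();print(s["position"],s["joints"],s["gripper_width"],s["grasp_force"],s["wrist_force"])
R=Ro.from_rotvec(s["tcp_rot"]).as_matrix();m=s["position"]+R@[0,0,.082];print(R[:,0],"mid",m)
t=imaging.capture("top");q=imaging.capture("scene")
print(proj(t,m),proj(q,m),proj(t,np.array([.416,.349,.09])))
cv2.imwrite("pics/p6.png",np.hstack([cv2.resize(t["image"][60:384,70:330],None,fx=1.5,fy=1.5),cv2.resize(q["image"][60:384,70:330],None,fx=1.5,fy=1.5)])[:,:,::-1])
E
```

```text
[0.41358428 0.26687255 0.20979362] [-0.25097581  0.69796959  2.12913495  1.33335404  1.55557365 -1.26421915] 0.2576458149715343 49.99047875404358 [-0.41752117 -0.05390342 -0.76132012]
[0.00255845 0.08718931 0.99618848] mid [0.41598412 0.34852475 0.20264102]
[159.33728493 234.83033152] [153.5349867 246.7657125] [166.33896439 235.79025637]
```

View pics/p6.png

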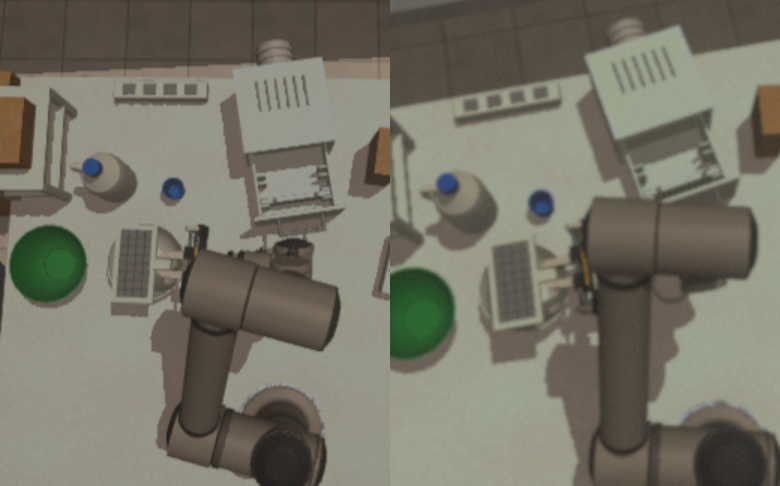

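The mesh centre is at (135,262) in the top crop, as predicted, flat and over the tub. The tray is out and the cartridge is still seated, so I'm handing in.

```bash
python3 -c "
from workcell import bot
print(bot.close_job())"
```

```text
the job is handed in; nothing more can be done
None
```

I handed the job in at about 20 s, and no verdict came back. By the last measurements, the screen was held about 5° from level with its middle within a few millimetres of the tub centre and about 11 cm above the rim. The tray was at its stop, the cartridge in its slot, and the tub and the bystanders in view looked unmoved.

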